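# Feel out the tight place on a paper trimmer's rail

## Task

The cutting head of the paper trimmer drags somewhere along its rail. Slide it right up to the stop at the fence end, then stroke it gently all the way to the stop at the other end, feeling for the place where it drags hardest, and bring it back and leave it standing centred on that place so that I can clean the rail there. The trimmer only stands on its rubber feet, so go gently enough that it does not shift on the bench, and leave the pot, the shears and the wire spool where they are.

Things in the scene. Friction and masses are not known exactly. Their poses are not given: they have to be found in the camera images.
- trimmer: A4 rotary paper trimmer, 3.2 kg, loose on the bench on rubber feet (a sideways push over about 17 N slides it). Grey board 210 x 440 mm, top 22 mm high, white ruled field. Origin: centre of the underside. y axis along the rail, x across the board, z up. Between two grey end blocks (56 mm high) runs the aluminium rail, 26 mm wide, top 54 mm high, 75 mm from the origin towards -x.
- stop_fence (a point): head_grip's place along and across the rail when the head is against the stop at the fence (-y) end, 76 mm above the bench. The fence is the thin aluminium strip with ruler marks on the board at that end. Plain rail drags the head with about 1.4 N; a light rub of 3 to 4 N may be felt at one place and does not matter.
- stop_open (a point): the same for the stop at the other (+y) end, 300 mm away. The tight place cannot be seen; its centre is at a head position of 50 to 250 mm. It is felt over 30 mm to either side: the drag climbs to 10 to 15 N at the centre, within a few mm, and falls again behind it, alike from both directions (a little more going in than coming out). The head stays where it is left.
- head (a joint): position of the cutting head along the rail, m: 0 against the stop at the fence end, 0.300 against the other stop, growing along the trimmer's +y. The head is a black saddle, 54 mm across the rail, 64 mm along it, top 76 mm above the bench, 0.2 kg, with a round grey blade housing on its board side; it can only slide along the rail.
- head_grip (a point): centre of the thumb grip on the head: an upright ribbed black block 24 mm across the rail, 34 mm along it, from 75 to 109 mm above the bench (this point is at 92 mm), midway along the head and over the rail's centre line. Axes as the trimmer's. It can be pinched from above across or along the rail, or pushed from either end with shut fingers.
- pot: bystander: empty terracotta pot, 104 mm across the rim, 95 mm high, beside the open (+y) end of the trimmer; origin at the centre of its underside
- shears: bystander: secateurs with red handles lying flat beside the fence end, 203 mm long, 72 mm wide, 18 mm high; origin at the pivot, blades to +x
- spool: bystander: dark spool of binding wire standing beside the open (+y) end, nearer the robot than the pot, 64 mm across, 52 mm high; origin at the centre of its underside

How it is judged:
On the way, in this order (a step that is already met when the one before it is completed fails the run):
1. the head is slid up against the stop at the fence end (value of joint head below 0.005 m), for 0.1 s.
2. the head is stroked up against the stop at the other end (value of joint head above 0.295 m), for 0.1 s.
At the end, for the whole second after the job is handed in: the head stands still on the rail with its middle within 12 mm of the centre of the tight place (horizontal distance between head_grip and tight_spot below 0.012 m and velocity of joint head between -0.005 and 0.005 m/s); the robot touches nothing.
It fails at once if the trimmer is shifted on the bench by more than 4 mm (distance of trimmer from where it was at the start of the episode above 0.004 m).
It fails at once if a bystander (pot, shears or spool) is moved by more than 15 mm (distance of any of pot, shears, spool from where it was at the start of the episode above 0.015 m).
It also fails if it takes over 72 s, if anything falls off the work surface, if the arm or the gripper's body presses on something with over 40 N, if the wrist force passes 120 N, or if a joint passes its speed limit or range.

## Robot

A 6-joint arm with a two-finger parallel gripper is mounted at the origin on the work surface. World frame = base frame: x ahead of the robot, y to its left, z up, the work surface at z = 0. Lengths are in m, angles in rad, forces in N, time in s.
With the tool pointing down it reaches from about 0.375 to 0.9 m from the base axis. Payload 3.1 kg.
Tool frame: the origin (TCP) lies between the finger pads; the fingertips stand 22 mm ahead of it and the grasp point (between the pads) lies 3 mm ahead of it; z points along the fingers, y is the line along which they close (so a half turn about z gives the same grasp; the last joint's range is limited). The gripper opens to 87 mm and grips with 3 to 60 N. Pads are 19 mm wide; open, the fingers measure 117 mm over their backs; the gripper's body (75 mm by 190 mm) begins 51 mm behind the grasp point.
Start: joints at [1.093, 0.527, 1.433, -0, 1.181, -0.178], TCP at [0.184, 0.597, 0.245] pointing down, gripper open.
Joint ranges: [-3.08, 3.08], [-0.75, 2.2], [0.22, 2.44], [-1.43, 4.57], [0, 2.65], [-2.85, 2.85]. Speed limits (rad/s): [2.79, 2.79, 3.14, 3.14, 3.14, 3.14].

## Interface

Orientations are given as a unit quaternion [x, y, z, w].
In Python, from rig import get_obs, camera, get_calibration, hand_in, cut_out gives the robot as it stands.
- The arm moves only by the shell command python3 -m inch 'ROWS' [OPENING] [FORCE]. ROWS is JSON, one flat list of numbers, 6 for each row, row after row: the shift along the tool's x, y, z scaled (see below), then the turn, a rotation vector about the tool's x, y, z scaled (see below). A call has 1 to 20 rows; each row is the pose to reach, as a shift and turn from the pose commanded when the call began, along the tool's axes at that moment; what a row does not reach only later rows make up. The controller multiplies each number of a shift by 0.08 m and each number of a turn by 90 degrees. A row lasts 1/12 s, in which the tool goes at most 41.7 mm and 7.16 degrees, less where a joint would pass 70% of its speed; a pose out of reach is approached as far as the arm can. A call with a number of a shift or a turn outside -1 to 1 is refused whole. A call with a gripper value outside its range is refused whole. OPENING is the finger opening in mm, from 0 to 87, set as the call begins (- or left out, the last holds). The fingers move at their own pace and stop on an object; FORCE is the grip in N (left out, the last holds). Time passes only in rows, so rows that repeat a pose let the fingers close. It gives the time, the measured TCP pose, the force, the opening and the grip force at its end, in the units of the state.
- get_obs(): the state, without advancing time (a new reading comes with each control period).
- camera(name): name is "scene" or "top" or "wrist"; returns the picture (480x640x3 uint8, red, green, blue); there is no depth.
- get_calibration(name): a dict with "vertical_fov" (degrees; the focal length in pixels is half the picture's height over the tangent of half this angle, whatever the lens; pixels are square), "cx", "cy" (the principal point, pixels), "D" ([k1, k2, p1, p2, k3] as OpenCV has them; the pictures are not rectified), "T" (4x4, takes a point from camera to world coordinates). Camera axes: x right, y down, z forward; pixel columns grow to the right and rows downward; lengths in m; the calibration is good to about 2 mm. A picture is of the moment at which its call begins: read the wrist's pose just before it. get_calibration takes no time and is no camera call; for the wrist camera it gives the pose at the moment of the call.
- hand_in(): hands the job in; it is judged then, once.
Trained networks look in the newest picture that a camera, given by its name, has taken for a name from the list of things; names that differ only in an ending like _2 or _b are one class to them, and where a whole thing is asked for, a point or a joint stands for the part that bears it (a point fixed in the world has none). Each returns a list of dicts, best first, with "conf" (0 to 1); they miss things now and then, are a little off and sometimes report something else, mostly with a low value. They report only what shows in the picture. A call takes as long as a camera call.
- cut_out(camera, thing): "region" (480x640 bool, what is visible of it) and "bbox" ([left, top, right, bottom] in pixels, round what is visible of it).
The state is a dict: "time": time; "q": joint angles; "joint_velocities": joint speeds; "joint_torque": joint torques, N m; "position": TCP position; "tool_rot": TCP orientation; "ft_force": force on the tool from outside, world axes, zero at the start; "moment": the same for the moment, N m; "grip_width": finger opening in m; "grip_force": force on a finger pad.
Only numpy, scipy, OpenCV 4.12 (cv2) and the standard library are available. Lean on these libraries where they do the work, as an engineer would, in place of code of your own. Each camera call takes 0.05 s, during which the arm holds its last target. There are 200 camera calls.

## Working session

There is one attempt and no reset: what is moved stays moved. The work goes in short steps, Python scripts to look and compute and a shell command to move; the robot and the scene stay as the last step left them, time stands still between calls to the robot, and variables do not carry over. Pictures are saved under pics/ and viewed, at most 10 in all, crops included, and the job is handed in when it is done.

```bash
mkdir -p pics; ls; cat > h.py <<'E'
import numpy as np, cv2
from rig import *
from scipy.spatial.transform import Rotation as R
def K(c):
    f=240/np.tan(np.radians(c["vertical_fov"])/2); return np.array([[f,0,c["cx"]],[0,f,c["cy"]],[0,0,1]])
def px2w(cam,uv,z,c=None):
    c=c or get_calibration(cam); T=np.array(c["T"])
    n=cv2.undistortPoints(np.array(uv,float).reshape(-1,1,2),K(c),np.array(c["D"],float)).reshape(-1,2)
    d=np.c_[n,np.ones(len(n))]@T[:3,:3].T; o=T[:3,3]
    return o+d*((z-o[2])/d[:,2])[:,None]
E
python3 - <<'E'
from h import *
o=get_obs(); print(o["time"],o["position"],o["tool_rot"],o["grip_width"])
for n in ("top","scene"):
    im=camera(n); cv2.imwrite(f"pics/{n}1.png",im[:,:,::-1])
    for t in ("trimmer","head_grip","head","pot","shears","spool"):
        for r in cut_out(n,t)[:1]:
            v,u=np.nonzero(r["region"]); z={"head_grip":.1,"head":.08}.get(t,.03)
            print(n,t,r["conf"],r["bbox"],u.mean(),v.mean(),px2w(n,[[u.mean(),v.mean()]],z)[0].round(3))
E
```

```text
pics
0.0 [0.18365633 0.59671722 0.24360171] [ 1.48842913e-01  9.88860305e-01 -9.87837546e-04 -3.30359296e-04] 0.087148643641755
top trimmer 0.96 [199.9, 180.1, 440.3, 328.4] 323.92173284584646 252.9022191990477 [0.583 0.012 0.03 ]
top head_grip 0.65 [261.5, 258.2, 300.9, 297.0] 282.52504317789294 279.0302245250432 [0.525 0.085 0.1  ]
top head 0.84 [261.2, 263.8, 301.8, 297.1] 282.12288512911846 278.97239536954584 [0.527 0.088 0.08 ]
top pot 0.73 [136.0, 176.3, 197.4, 230.0] 166.62257281553397 201.8066343042071 [0.679 0.335 0.03 ]
top shears 0.97 [461.0, 235.9, 501.2, 334.6] 484.75029308323565 290.5082063305979 [ 0.516 -0.306  0.03 ]
top spool 0.55 [148.2, 244.4, 187.0, 277.0] 165.81404958677686 259.172520661157 [0.562 0.328 0.03 ]
scene trimmer 0.61 [221.2, 194.5, 414.4, 320.7] 319.13286353960217 255.54716288629524 [0.596 0.024 0.03 ]
scene head_grip 0.8 [333.3, 211.5, 366.7, 250.6] 349.5678391959799 230.89949748743717 [0.56 0.09 0.1 ]
scene head 0.86 [335.5, 214.3, 365.4, 249.7] 349.6566265060241 230.70722891566265 [0.544 0.089 0.08 ]
scene shears 0.76 [175.2, 188.9, 223.4, 249.5] 199.4713656387665 218.84875183553598 [ 0.544 -0.306  0.03 ]
scene spool 0.98 [428.9, 251.4, 453.6, 269.8] 444.021897810219 260.08029197080293 [0.549 0.329 0.03 ]
```

```bash
python3 -c "
import cv2
a=cv2.imread('pics/top1.png');cv2.imwrite('pics/top1c.png',cv2.resize(a[150:350,120:520],None,fx=2,fy=2,interpolation=2))"
```

```text
(no output)
```

View pics/top1c.png

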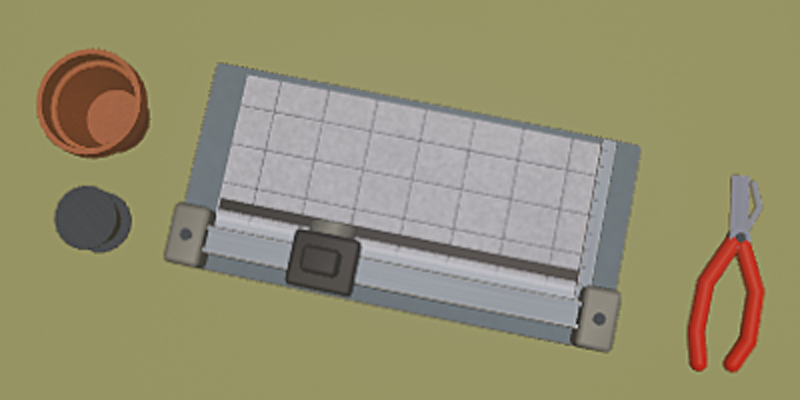

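The top view (crop scale 2, origin 120,150) shows the rail from the open-end block screw at full px (213,267) to the fence-end block screw at (419.5,309.5). The head grip top is near (280,280). The fence is on the right (-y), and the pot and spool are on the left.

```bash
cat >> h.py <<'E'
def tool(p,yaw_dir):
    """shift (units) and turn about tool z (units) to reach p with tool y along +-yaw_dir"""
    o=get_obs(); M=R.from_quat(o["tool_rot"]).as_matrix()
    s=M.T@(np.array(p)-o["position"])/.08
    d=M.T@np.r_[yaw_dir,0]; a=np.arctan2(-d[0],d[1]); a=(a+np.pi/2)%np.pi-np.pi/2
    return s,a/(np.pi/2)
E
python3 - <<'E'
from h import *
P=lambda x,y:[120+x/2-.25,150+y/2-.25]
b=px2w("top",[P(186,234),P(599,319)],.056); print("screws",b,np.linalg.norm(b[0]-b[1]))
c=px2w("top",[P(219,64),P(638,146),P(611,351)],.022); print("corners",c,np.linalg.norm(c[0]-c[1]),np.linalg.norm(c[2]-c[1]))
g=px2w("top",[P(321,261)],.109)[0]; print("grip",g)
u=(b[0]-b[1])[:2]; u/=np.linalg.norm(u); v=(c[0]-c[1])[:2]; v/=np.linalg.norm(v); print(u,v)
u=(u+v)/2;u/=np.linalg.norm(u); m=b.mean(0)[:2]; n=np.array([u[1],-u[0]])
print("yaw",np.degrees(np.arctan2(-u[0],u[1])),"grip along from mid",(g[:2]-m)@u,"across",(g[:2]-m)@n)
print("head pos",.15+(g[:2]-m)@u)
o=get_obs(); print(R.from_quat(o["tool_rot"]).as_matrix().round(3))
gg=m+u*((g[:2]-m)@u)
print(gg,tool([*gg,.19],u))
E
```

```text
screws [[ 0.54735942  0.22528852  0.056     ]
 [ 0.47724207 -0.17121519  0.056     ]] 0.40265572552979256
corners [[ 0.72445843  0.20947766  0.022     ]
 [ 0.65005114 -0.21622217  0.022     ]
 [ 0.44627341 -0.18953176  0.022     ]] 0.4321536551686719 0.20551822945759032
grip [0.52269982 0.08840132 0.109     ]
[0.17413723 0.98472139] [0.17217784 0.98506588]
yaw -9.971460894511019 grip along from mid 0.06223836290637465 across -0.00038377622068144746
head pos 0.21223836290637466
[[-0.956  0.294 -0.   ]
 [ 0.294  0.956  0.   ]
 [ 0.     0.    -1.   ]]
[0.52307779 0.08833487] (array([-5.92448871, -4.83222753,  0.68184922]), np.float64(-0.07944405385673298))
```

```bash
python3 -m inch '[-0.33,-0.27,0,0,0,0,-0.66,-0.54,0,0,0,0,-0.98,-0.80,0,0,0,0]' 87 5
python3 -m inch '[-0.33,-0.27,0,0,0,0,-0.66,-0.54,0,0,0,0,-0.98,-0.80,0,0,0,0]'
python3 -m inch '[-0.33,-0.27,0,0,0,0,-0.66,-0.54,0,0,0,0,-0.98,-0.80,0,0,0,0]'
python3 -m inch '[-0.33,-0.27,0,0,0,0,-0.66,-0.54,0,0,0,0,-0.98,-0.80,0,0,0,0]'
python3 -m inch '[-0.33,-0.27,0,0,0,0,-0.66,-0.54,0,0,0,0,-0.98,-0.80,0,0,0,0]'
python3 -m inch '[-0.33,-0.27,0,0,0,0,-0.66,-0.54,0,0,0,0,-0.98,-0.80,0,0,0,-0.08,-0.98,-0.80,0,0,0,-0.08,-0.98,-0.80,0,0,0,-0.08,-0.98,-0.80,0,0,0,-0.08]'
python3 - <<'E'
from h import *
im=camera("wrist"); cv2.imwrite("pics/w1.png",im[:,:,::-1])
for t in ("head_grip","head"):
    for r in cut_out("wrist",t)[:1]:
        print(t,r["conf"],r["bbox"])
o=get_obs(); print(R.from_quat(o["tool_rot"]).as_matrix().round(3))
E
```

```text
time: 0.95
position: [0.2402, 0.5122, 0.2445]
tool_rot: [0.148, 0.989, -0.0, 0.0]
ft_force: [0.5, -0.5, -0.5]
grip_width: 0.0867
grip_force: 0.0
time: 1.2
position: [0.2968, 0.4274, 0.2447]
tool_rot: [0.149, 0.989, 0.0, 0.0]
ft_force: [0.2, -0.1, -0.0]
grip_width: 0.0869
grip_force: 0.0
time: 1.45
position: [0.353, 0.3431, 0.2448]
tool_rot: [0.149, 0.989, 0.0, 0.0]
ft_force: [0.5, -0.1, 0.1]
grip_width: 0.087
grip_force: 0.0
time: 1.7
position: [0.4092, 0.2588, 0.2448]
tool_rot: [0.149, 0.989, 0.0, 0.0]
ft_force: [0.6, -0.1, 0.1]
grip_width: 0.0869
grip_force: 0.0
time: 1.95
position: [0.4653, 0.1745, 0.2449]
tool_rot: [0.149, 0.989, 0.0, 0.0]
ft_force: [-0.5, 0.9, 0.5]
grip_width: 0.0871
grip_force: 0.0
time: 2.45
position: [0.5199, 0.0919, 0.2444]
tool_rot: [0.087, 0.996, 0.0, -0.001]
ft_force: [0.8, -0.0, 0.6]
grip_width: 0.0872
grip_force: 0.0
head_grip 0.97 [278.8, 189.7, 368.1, 279.7]
head 0.8 [282.7, 186.5, 365.0, 277.0]
[[-0.985  0.171 -0.001]
 [ 0.171  0.985  0.   ]
 [ 0.001  0.    -1.   ]]
```

View pics/w1.png

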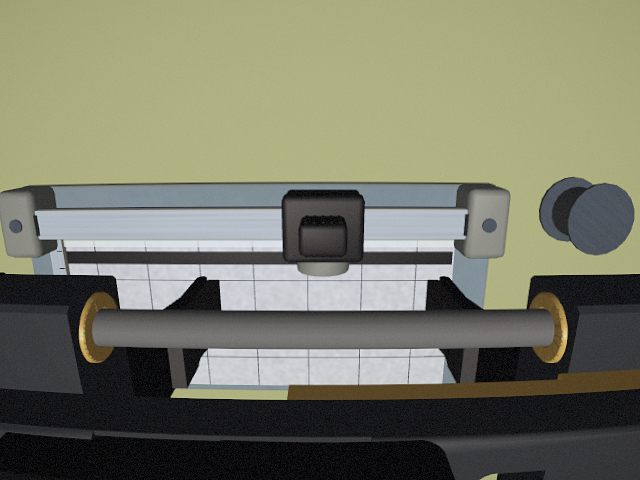

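The wrist view shows the rail lying level across the picture, so the yaw is right. The block screws are at (14,226) and (489,225), the rail edges at rows 209 and 241, and the grip's top face spans about x 301–346.

```bash
python3 - <<'E'
from h import *
o=get_obs(); u=np.array([.1715,.9852]); n=np.array([.9852,-.1715]); p=o["position"][:2]
L=lambda q:(((q[:2]-p)@u).round(4),((q[:2]-p)@n).round(4))
for nm,uv,z in (("scrF",(14,226),.056),("scrO",(489,225),.056),("railnear",(230,209),.054),("railfar",(230,241),.054),("gripL",(301,240),.109),("gripR",(347,240),.109),("headL",(283,230),.076),("headR",(364,230),.076)):
    q=px2w("wrist",[uv],z)[0]; print(nm,q.round(4),"along,across from tcp",L(q))
E
python3 -c "
import cv2
a=cv2.imread('pics/w1.png');cv2.imwrite('pics/w1c.png',cv2.resize(a[170:290,260:390],None,fx=5,fy=5,interpolation=2)[:600,:])"
```

```text
scrF [ 0.4762 -0.1729  0.056 ] along,across from tcp (np.float64(-0.2694), np.float64(0.0029))
scrO [0.5457 0.2258 0.056 ] along,across from tcp (np.float64(0.1354), np.float64(0.003))
railnear [0.4966 0.0187 0.054 ] along,across from tcp (np.float64(-0.0771), np.float64(-0.0099))
railfar [0.5228 0.0126 0.054 ] along,across from tcp (np.float64(-0.0786), np.float64(0.017))
gripL [0.5187 0.0763 0.109 ] along,across from tcp (np.float64(-0.0166), np.float64(0.0021))
gripR [0.5241 0.1074 0.109 ] along,across from tcp (np.float64(0.015), np.float64(0.0021))
headL [0.5166 0.0609 0.076 ] along,across from tcp (np.float64(-0.0321), np.float64(0.0027))
headR [0.5273 0.1219 0.076 ] along,across from tcp (np.float64(0.0299), np.float64(0.0027))
```

View pics/w1c.png

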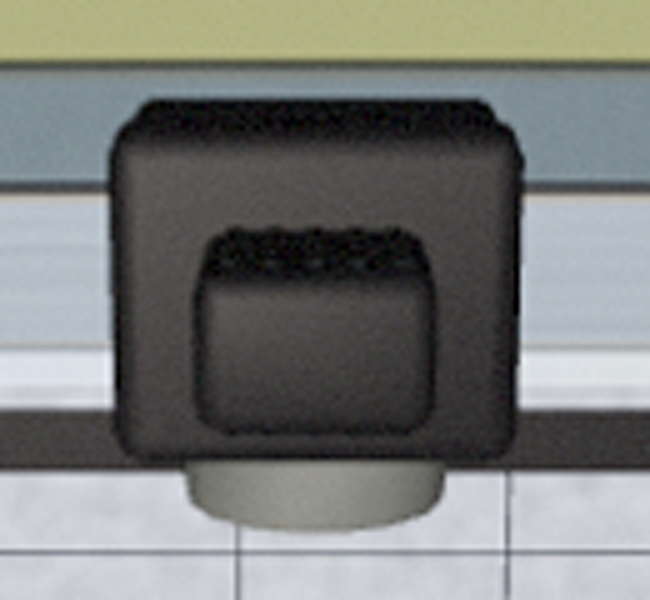

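```bash
python3 -m inch '[-0.044,-0.01,0.2,0,0,0,-0.044,-0.01,0.4,0,0,0,-0.044,-0.01,0.6,0,0,0,-0.044,-0.01,0.8,0,0,0,-0.044,-0.01,0.9,0,0,0]' 87 8
python3 -m inch '[0,0,0.2,0,0,0,0,0,0.4,0,0,0,0,0,0.6,0,0,0,0,0,0.75,0,0,0,0,0,0.85,0,0,0,0,0,0.85,0,0,0]'
python3 -m inch '[0,0,0,0,0,0,0,0,0,0,0,0,0,0,0,0,0,0,0,0,0,0,0,0,0,0,0,0,0,0,0,0,0,0,0,0,0,0,0,0,0,0,0,0,0,0,0,0]' 30 8
python3 -m inch '[0,0,0,0,0,0,0,0,0,0,0,0,0,0,0,0,0,0,0,0,0,0,0,0]' 30 20
```

```text
time: 3.02
position: [0.5222, 0.0916, 0.171]
tool_rot: [0.086, 0.996, -0.0, -0.002]
ft_force: [0.1, -0.1, -0.5]
grip_width: 0.0868
grip_force: 0.0
time: 3.52
position: [0.5227, 0.091, 0.1034]
tool_rot: [0.086, 0.996, -0.0, -0.001]
ft_force: [-0.5, -0.5, -0.4]
grip_width: 0.087
grip_force: 0.0
time: 4.18
position: [0.5238, 0.0904, 0.1047]
tool_rot: [0.086, 0.996, 0.0, 0.0]
ft_force: [0.1, -0.3, 0.3]
grip_width: 0.0418
grip_force: 0.0
time: 4.52
position: [0.5238, 0.0905, 0.1046]
tool_rot: [0.087, 0.996, 0.0, 0.0]
ft_force: [0.1, 1.4, 0.5]
grip_width: 0.0338
grip_force: 20.0
```

```bash
(python3 -m inch '[0,-0.02,0,0,0,0,0,-0.05,0,0,0,0,0,-0.08,0,0,0,0]'
python3 -m inch '[0,-0.03,0,0,0,0,0,-0.06,0,0,0,0,0,-0.09,0,0,0,0]'
python3 -m inch '[0,-0.03,0,0,0,0,0,-0.06,0,0,0,0,0,-0.09,0,0,0,0]'
python3 -m inch '[0,-0.03,0,0,0,0,0,-0.06,0,0,0,0,0,-0.09,0,0,0,0]'
python3 -m inch '[0,-0.03,0,0,0,0,0,-0.06,0,0,0,0,0,-0.09,0,0,0,0]'
python3 -m inch '[0,-0.03,0,0,0,0,0,-0.06,0,0,0,0,0,-0.09,0,0,0,0]'
python3 -m inch '[0,-0.03,0,0,0,0,0,-0.06,0,0,0,0,0,-0.09,0,0,0,0]') | grep -E 'time|posi|ft|grip_f|width' | paste -sd'     \n'
```

```text
time: 4.77 position: [0.5227, 0.0841, 0.1046] ft_force: [-0.3, 1.8, 1.0] grip_width: 0.0338 grip_force: 20.0 time: 5.02
position: [0.5214, 0.0767, 0.1046] ft_force: [-0.6, 1.1, 1.3] grip_width: 0.0341 grip_force: 20.0 time: 5.27 position: [0.5201, 0.0697, 0.1046]
ft_force: [0.5, 1.0, 1.7] grip_width: 0.0341 grip_force: 20.0 time: 5.52 position: [0.5189, 0.0626, 0.1046] ft_force: [0.3, 0.7, 1.4]
grip_width: 0.0337 grip_force: 20.0 time: 5.77 position: [0.5176, 0.0555, 0.1046] ft_force: [0.2, 0.9, 1.7] grip_width: 0.0339
grip_force: 20.0 time: 6.02 position: [0.5164, 0.0484, 0.1046] ft_force: [-0.2, 1.5, 0.6] grip_width: 0.034 grip_force: 20.0
time: 6.27 position: [0.5151, 0.0414, 0.1046] ft_force: [-0.0, 2.6, 0.9] grip_width: 0.0338 grip_force: 20.0
```

```bash
cat > f.awk <<'E'
/^time/{t=$2} /^pos/{p=$2" "$3" "$4} /^ft/{f=$2" "$3" "$4} /^grip_w/{w=$2} /^grip_f/{print t,p,f,w,$2}
E
(python3 -m inch '[0,-0.03,0,0,0,0,0,-0.07,0,0,0,0,0,-0.11,0,0,0,0]'
python3 -m inch '[0,-0.04,0,0,0,0,0,-0.08,0,0,0,0,0,-0.11,0,0,0,0]'
python3 -m inch '[0,-0.04,0,0,0,0,0,-0.08,0,0,0,0,0,-0.11,0,0,0,0]'
python3 -m inch '[0,-0.04,0,0,0,0,0,-0.08,0,0,0,0,0,-0.11,0,0,0,0]'
python3 -m inch '[0,-0.04,0,0,0,0,0,-0.08,0,0,0,0,0,-0.11,0,0,0,0]'
python3 -m inch '[0,-0.04,0,0,0,0,0,-0.08,0,0,0,0,0,-0.11,0,0,0,0]'
python3 -m inch '[0,-0.04,0,0,0,0,0,-0.08,0,0,0,0,0,-0.11,0,0,0,0]'
python3 -m inch '[0,-0.04,0,0,0,0,0,-0.08,0,0,0,0,0,-0.11,0,0,0,0]'
python3 -m inch '[0,-0.04,0,0,0,0,0,-0.08,0,0,0,0,0,-0.11,0,0,0,0]'
python3 -m inch '[0,-0.04,0,0,0,0,0,-0.08,0,0,0,0,0,-0.11,0,0,0,0]'
python3 -m inch '[0,-0.04,0,0,0,0,0,-0.08,0,0,0,0,0,-0.11,0,0,0,0]'
python3 -m inch '[0,-0.04,0,0,0,0,0,-0.08,0,0,0,0,0,-0.11,0,0,0,0]'
python3 -m inch '[0,-0.04,0,0,0,0,0,-0.08,0,0,0,0,0,-0.11,0,0,0,0]'
python3 -m inch '[0,-0.04,0,0,0,0,0,-0.08,0,0,0,0,0,-0.11,0,0,0,0]') | awk -f f.awk
```

```text
6.52 [0.5136, 0.0327, 0.1046] [0.2, 0.9, 2.5] 0.034 20.0
6.77 [0.512, 0.0239, 0.1045] [-0.7, 2.6, 1.6] 0.0337 20.0
7.02 [0.5105, 0.0152, 0.1046] [-0.8, 3.3, 2.2] 0.0338 20.0
7.27 [0.509, 0.0065, 0.1046] [-1.3, 1.9, 2.3] 0.0338 20.0
7.52 [0.5075, -0.0019, 0.1045] [0.1, 3.9, 3.8] 0.0342 20.0
7.77 [0.506, -0.0103, 0.1046] [-0.1, 5.8, 3.3] 0.0339 20.0
8.02 [0.5046, -0.0186, 0.1046] [0.2, 7.8, 4.4] 0.0339 20.0
8.27 [0.5029, -0.0277, 0.1046] [-1.5, 5.3, 3.8] 0.0339 20.0
8.52 [0.5014, -0.0365, 0.1046] [-0.2, 4.4, 3.6] 0.0339 20.0
8.77 [0.4998, -0.0455, 0.1045] [-1.0, 3.5, 4.5] 0.0342 20.0
9.02 [0.4982, -0.0544, 0.1045] [-1.4, 2.2, 4.4] 0.0336 20.0
9.27 [0.4967, -0.0629, 0.1045] [-2.6, 1.9, 5.2] 0.034 20.0
9.52 [0.4953, -0.0715, 0.1045] [-1.6, 2.4, 5.0] 0.0339 20.0
9.77 [0.4937, -0.0801, 0.1045] [-3.3, 1.9, 6.8] 0.034 20.0
```

```bash
(python3 -m inch '[0.003,-0.04,-0.005,0,0,0,0.006,-0.08,-0.01,0,0,0,0.006,-0.12,-0.01,0,0,0]'
python3 -m inch '[0.001,-0.04,-0.001,0,0,0,0.001,-0.08,-0.001,0,0,0,0.001,-0.12,-0.002,0,0,0]'
python3 -m inch '[0.001,-0.03,-0.001,0,0,0,0.001,-0.06,-0.001,0,0,0,0.001,-0.08,-0.002,0,0,0]'
python3 -m inch '[0,-0.01,0,0,0,0,0,-0.025,0,0,0,0,0,-0.04,0,0,0,0]') | awk -f f.awk
python3 - <<'E'
from h import *
im=camera("wrist"); cv2.imwrite("pics/w2.png",im[:,:,::-1])
E
```

```text
10.02 [0.492, -0.0895, 0.1046] [2.1, 0.7, -5.9] 0.034 20.0
10.27 [0.4903, -0.099, 0.1047] [2.4, 0.8, -13.8] 0.0336 20.0
10.52 [0.4886, -0.105, 0.1047] [2.6, 1.1, -20.7] 0.0341 20.0
10.77 [0.4876, -0.1078, 0.1051] [1.5, 0.7, -21.5] 0.0336 20.0
```

View pics/w2.png

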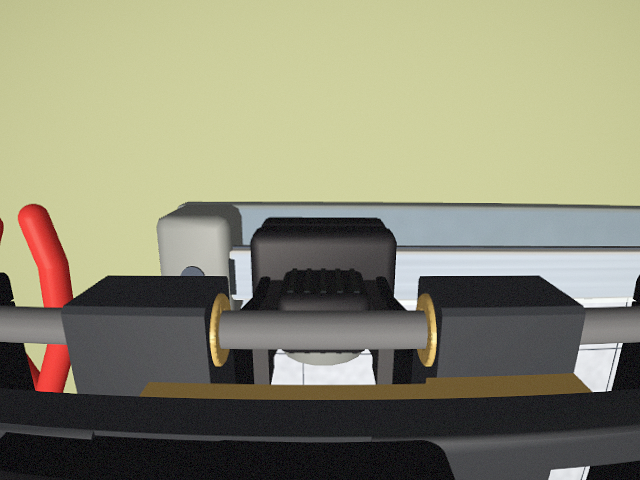

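The wrist view shows the head (left edge px 252) nearly at the fence block (inner face about 230–242), with a few mm of gap. The clamped grip is building up vertical load, so I'll loosen the fingers to a loose cage and push with one finger.

```bash
(python3 -m inch '[0,0,0,0,0,0,0,0,0,0,0,0,0,0,0,0,0,0,0,0,0,0,0,0]' 37 40
python3 -m inch '[0,-0.01,0,0,0,0,0,-0.02,0,0,0,0,0,-0.03,0,0,0,0,0,-0.03,0,0,0,0]'
python3 -m inch '[0,-0.01,0,0,0,0,0,-0.02,0,0,0,0,0,-0.03,0,0,0,0,0,-0.03,0,0,0,0]') | awk -f f.awk
python3 - <<'E'
from h import *
print(px2w("wrist",[(193,270)],.056))
E
```

```text
11.15 [0.4897, -0.1087, 0.1074] [-0.0, 0.3, -0.3] 0.0372 0.0
11.48 [0.4883, -0.1105, 0.1059] [1.5, 1.1, -0.7] 0.0368 0.3
11.82 [0.4876, -0.1129, 0.1056] [0.2, 0.9, 0.7] 0.0374 0.4
[[ 0.47154084 -0.17576856  0.056     ]]
```

```bash
(python3 -m inch '[0,-0.01,0,0,0,0,0,-0.02,0,0,0,0,0,-0.03,0,0,0,0,0,-0.03,0,0,0,0]'
python3 -m inch '[0,-0.01,0,0,0,0,0,-0.02,0,0,0,0,0,-0.03,0,0,0,0,0,-0.03,0,0,0,0]') | awk -f f.awk
python3 - <<'E'
from h import *
a=cv2.imread("pics/top1.png",0); im=camera("top"); cv2.imwrite("pics/top2.png",im[:,:,::-1]); b=cv2.cvtColor(im,cv2.COLOR_RGB2GRAY)
for nm,(x0,y0,x1,y1) in {"board":(300,180,430,250),"open":(200,245,232,290),"shears":(455,230,510,340)}.items():
    A,B=(np.float32(i[y0:y1,x0:x1]) for i in (a,b)); print(nm,cv2.phaseCorrelate(A,B,cv2.createHanningWindow(A.shape[::-1],cv2.CV_32F)))
cv2.imwrite("pics/t2c.png",cv2.resize(im[230:340,360:470,::-1],None,fx=5,fy=5))
im=camera("wrist"); cv2.imwrite("pics/w3.png",im[150:400,100:440,::-1])
E
```

```text
12.15 [0.4872, -0.1153, 0.1056] [0.7, 0.8, 1.0] 0.0373 0.3
12.48 [0.4867, -0.1177, 0.1056] [1.2, 0.8, -0.2] 0.0373 0.3
board ((0.5457899074895352, 0.40053877803602944), 1.0047905392116971)
open ((-0.050807768221488914, 0.5483114212876998), 0.9540524750947952)
shears ((0.058275777381577853, -0.018030324649039642), 0.6652125602298312)
```

View pics/w3.png

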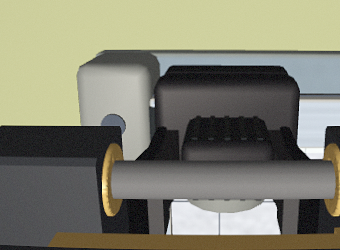

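The head is now almost at the fence block (gap of a few px). The trimmer appears to have shifted by at most about 1 mm, so I'll continue in 1 mm steps.

```bash
(python3 -m inch '[0,-0.005,0,0,0,0,0,-0.01,0,0,0,0,0,-0.015,0,0,0,0]'
python3 -m inch '[0,-0.005,0,0,0,0,0,-0.01,0,0,0,0,0,-0.015,0,0,0,0]') | awk -f f.awk
```

```text
12.83 [0.4865, -0.1186, 0.1056] [1.0, 1.2, -0.2] 0.0369 0.6
13.08 [0.4862, -0.1198, 0.1056] [0.3, 1.7, -0.9] 0.0372 0.6
```

```bash
(python3 -m inch '[0,-0.005,0,0,0,0,0,-0.01,0,0,0,0,0,-0.012,0,0,0,0]') | awk -f f.awk
```

```text
13.33 [0.4861, -0.1208, 0.1057] [-0.1, 1.3, 0.1] 0.0372 0.6
```

```bash
(python3 -m inch '[0,-0.005,0,0,0,0,0,-0.01,0,0,0,0,0,-0.012,0,0,0,0]') | awk -f f.awk
```

```text
13.58 [0.4859, -0.1212, 0.1056] [0.9, 3.7, 0.1] 0.0372 2.2
```

```bash
(python3 -m inch '[0,-0.005,0,0,0,0,0,-0.01,0,0,0,0,0,-0.012,0,0,0,0]') | awk -f f.awk
```

```text
13.83 [0.4859, -0.1213, 0.1056] [2.2, 8.1, 0.8] 0.0372 4.1
```

```bash
(python3 -m inch '[0,-0.005,0,0,0,0,0,-0.01,0,0,0,0,0,-0.012,0,0,0,0]') | awk -f f.awk
```

```text
14.08 [0.4859, -0.1214, 0.1056] [4.4, 10.7, -0.1] 0.037 5.7
```

Force rises to 11 N and the motion stalls, so the head is at the fence stop. Now the stroke to the other end, with finer steps where the drag showed on the way in.

```bash
(python3 -m inch '[0,0.02,0,0,0,0,0,0.05,0,0,0,0,0,0.09,0,0,0,0]'
python3 -m inch '[0,0.03,0,0,0,0,0,0.06,0,0,0,0,0,0.1,0,0,0,0]'
python3 -m inch '[0,0.03,0,0,0,0,0,0.06,0,0,0,0,0,0.1,0,0,0,0]'
python3 -m inch '[0,0.03,0,0,0,0,0,0.06,0,0,0,0,0,0.1,0,0,0,0]'
python3 -m inch '[0,0.03,0,0,0,0,0,0.06,0,0,0,0,0,0.1,0,0,0,0]'
python3 -m inch '[0,0.03,0,0,0,0,0,0.06,0,0,0,0,0,0.1,0,0,0,0]'
python3 -m inch '[0,0.03,0,0,0,0,0,0.06,0,0,0,0,0,0.1,0,0,0,0]'
python3 -m inch '[0,0.02,0,0,0,0,0,0.035,0,0,0,0,0,0.05,0,0,0,0]'
python3 -m inch '[0,0.02,0,0,0,0,0,0.035,0,0,0,0,0,0.05,0,0,0,0]') | awk -f f.awk | tee -a stroke.txt
```

```text
14.33 [0.4872, -0.1172, 0.1058] [-0.7, -2.0, -1.0] 0.0368 0.7
14.58 [0.4886, -0.1091, 0.1058] [-0.4, -0.9, 0.1] 0.0368 0.7
14.83 [0.4901, -0.1009, 0.1058] [1.0, -1.5, 0.3] 0.0376 0.7
15.08 [0.4915, -0.0929, 0.1058] [0.6, -1.3, 0.2] 0.0374 0.7
15.33 [0.4926, -0.0849, 0.1057] [1.4, -2.0, -0.2] 0.037 0.7
15.58 [0.4938, -0.077, 0.1057] [0.5, -2.2, 0.4] 0.0369 0.7
15.83 [0.4952, -0.0691, 0.1057] [0.5, -1.3, 1.5] 0.0369 0.7
16.08 [0.4958, -0.0651, 0.1057] [0.4, -0.8, 1.0] 0.0369 0.6
16.33 [0.4965, -0.0613, 0.1057] [0.2, -1.2, 0.6] 0.0366 0.6
```

```bash
(python3 -m inch '[0,0.02,0,0,0,0,0,0.035,0,0,0,0,0,0.05,0,0,0,0]'
python3 -m inch '[0,0.02,0,0,0,0,0,0.035,0,0,0,0,0,0.05,0,0,0,0]'
python3 -m inch '[0,0.02,0,0,0,0,0,0.035,0,0,0,0,0,0.05,0,0,0,0]'
python3 -m inch '[0,0.02,0,0,0,0,0,0.035,0,0,0,0,0,0.05,0,0,0,0]'
python3 -m inch '[0,0.02,0,0,0,0,0,0.035,0,0,0,0,0,0.05,0,0,0,0]'
python3 -m inch '[0,0.02,0,0,0,0,0,0.035,0,0,0,0,0,0.05,0,0,0,0]'
python3 -m inch '[0,0.02,0,0,0,0,0,0.035,0,0,0,0,0,0.05,0,0,0,0]'
python3 -m inch '[0,0.02,0,0,0,0,0,0.035,0,0,0,0,0,0.05,0,0,0,0]'
python3 -m inch '[0,0.02,0,0,0,0,0,0.035,0,0,0,0,0,0.05,0,0,0,0]'
python3 -m inch '[0,0.02,0,0,0,0,0,0.035,0,0,0,0,0,0.05,0,0,0,0]') | awk -f f.awk | tee -a stroke.txt
```

```text
16.58 [0.4972, -0.0573, 0.1056] [0.4, -2.0, 0.0] 0.0373 0.6
16.83 [0.4979, -0.0534, 0.1057] [0.2, -1.4, -0.3] 0.0371 0.9
17.08 [0.4986, -0.0496, 0.1057] [0.5, -2.4, 0.1] 0.0369 1.4
17.33 [0.4993, -0.0457, 0.1057] [-0.8, -4.9, -0.7] 0.0374 1.9
17.58 [0.5, -0.0418, 0.1057] [-0.9, -5.9, 0.4] 0.037 2.4
17.83 [0.5007, -0.038, 0.1056] [-0.8, -5.1, -0.5] 0.0372 2.9
18.08 [0.5014, -0.0343, 0.1057] [-1.6, -7.6, 0.6] 0.0373 3.4
18.33 [0.502, -0.0306, 0.1057] [-0.4, -7.7, -0.1] 0.0372 3.9
18.58 [0.5027, -0.0268, 0.1057] [-1.6, -7.6, -0.7] 0.0368 3.8
18.83 [0.5036, -0.022, 0.1057] [0.2, -5.2, 0.4] 0.0371 2.0
```

```bash
(python3 -m inch '[0,0.02,0,0,0,0,0,0.035,0,0,0,0,0,0.05,0,0,0,0]'
python3 -m inch '[0,0.02,0,0,0,0,0,0.035,0,0,0,0,0,0.05,0,0,0,0]'
python3 -m inch '[0,0.02,0,0,0,0,0,0.035,0,0,0,0,0,0.05,0,0,0,0]'
python3 -m inch '[0,0.02,0,0,0,0,0,0.035,0,0,0,0,0,0.05,0,0,0,0]'
python3 -m inch '[0,0.02,0,0,0,0,0,0.035,0,0,0,0,0,0.05,0,0,0,0]'
python3 -m inch '[0,0.02,0,0,0,0,0,0.035,0,0,0,0,0,0.05,0,0,0,0]'
python3 -m inch '[0,0.02,0,0,0,0,0,0.035,0,0,0,0,0,0.05,0,0,0,0]'
python3 -m inch '[0,0.02,0,0,0,0,0,0.035,0,0,0,0,0,0.05,0,0,0,0]'
python3 -m inch '[0,0.02,0,0,0,0,0,0.035,0,0,0,0,0,0.05,0,0,0,0]'
python3 -m inch '[0,0.02,0,0,0,0,0,0.035,0,0,0,0,0,0.05,0,0,0,0]'
python3 -m inch '[0,0.03,0,0,0,0,0,0.05,0,0,0,0,0,0.08,0,0,0,0]'
python3 -m inch '[0,0.03,0,0,0,0,0,0.05,0,0,0,0,0,0.08,0,0,0,0]'
python3 -m inch '[0,0.03,0,0,0,0,0,0.05,0,0,0,0,0,0.08,0,0,0,0]'
python3 -m inch '[0,0.03,0,0,0,0,0,0.05,0,0,0,0,0,0.08,0,0,0,0]'
python3 -m inch '[0,0.03,0,0,0,0,0,0.05,0,0,0,0,0,0.08,0,0,0,0]'
python3 -m inch '[0,0.03,0,0,0,0,0,0.05,0,0,0,0,0,0.08,0,0,0,0]') | awk -f f.awk | tee -a stroke.txt
```

```text
19.08 [0.5043, -0.018, 0.1057] [-0.3, -3.9, -0.0] 0.0367 2.3
19.33 [0.505, -0.0139, 0.1057] [0.6, -4.4, -0.0] 0.0371 2.0
19.58 [0.5057, -0.0099, 0.1057] [1.0, -3.8, 0.3] 0.0373 1.8
19.83 [0.5064, -0.006, 0.1057] [1.5, -3.3, -0.8] 0.0368 1.5
20.08 [0.5071, -0.002, 0.1057] [1.3, -2.6, -1.2] 0.037 1.3
20.33 [0.5076, 0.002, 0.1057] [0.7, -1.2, 0.3] 0.0369 1.0
20.58 [0.5082, 0.0059, 0.1057] [1.5, -2.0, -0.5] 0.0371 0.9
20.83 [0.5088, 0.0097, 0.1057] [0.5, -1.6, 0.8] 0.037 1.0
21.08 [0.5095, 0.0136, 0.1057] [-0.7, -2.0, 1.3] 0.0372 1.0
21.33 [0.5103, 0.0176, 0.1057] [-0.5, -2.8, 0.6] 0.0368 1.1
21.58 [0.5114, 0.0239, 0.1057] [-0.1, -1.8, 1.0] 0.0372 1.1
21.83 [0.5126, 0.0303, 0.1057] [-0.1, -2.6, 1.9] 0.0369 1.0
22.08 [0.5137, 0.0365, 0.1056] [-0.6, -1.8, 0.9] 0.0371 0.9
22.33 [0.5148, 0.0428, 0.1056] [0.0, -2.0, 1.2] 0.0369 0.8
22.58 [0.5159, 0.0491, 0.1057] [0.5, -1.6, 1.5] 0.0369 0.7
22.83 [0.517, 0.0554, 0.1056] [0.2, -1.6, 0.6] 0.0371 0.7
```

```bash
(python3 -m inch '[0,0.03,0,0,0,0,0,0.05,0,0,0,0,0,0.08,0,0,0,0]'
python3 -m inch '[0,0.03,0,0,0,0,0,0.05,0,0,0,0,0,0.08,0,0,0,0]'
python3 -m inch '[0,0.03,0,0,0,0,0,0.05,0,0,0,0,0,0.08,0,0,0,0]'
python3 -m inch '[0,0.03,0,0,0,0,0,0.05,0,0,0,0,0,0.08,0,0,0,0]'
python3 -m inch '[0,0.03,0,0,0,0,0,0.05,0,0,0,0,0,0.08,0,0,0,0]'
python3 -m inch '[0,0.03,0,0,0,0,0,0.05,0,0,0,0,0,0.08,0,0,0,0]'
python3 -m inch '[0,0.03,0,0,0,0,0,0.05,0,0,0,0,0,0.08,0,0,0,0]'
python3 -m inch '[0,0.03,0,0,0,0,0,0.05,0,0,0,0,0,0.08,0,0,0,0]'
python3 -m inch '[0,0.03,0,0,0,0,0,0.05,0,0,0,0,0,0.08,0,0,0,0]'
python3 -m inch '[0,0.03,0,0,0,0,0,0.05,0,0,0,0,0,0.08,0,0,0,0]'
python3 -m inch '[0,0.03,0,0,0,0,0,0.05,0,0,0,0,0,0.08,0,0,0,0]'
python3 -m inch '[0,0.03,0,0,0,0,0,0.05,0,0,0,0,0,0.08,0,0,0,0]'
python3 -m inch '[0,0.03,0,0,0,0,0,0.05,0,0,0,0,0,0.08,0,0,0,0]'
python3 -m inch '[0,0.03,0,0,0,0,0,0.05,0,0,0,0,0,0.08,0,0,0,0]'
python3 -m inch '[0,0.03,0,0,0,0,0,0.05,0,0,0,0,0,0.08,0,0,0,0]'
python3 -m inch '[0,0.03,0,0,0,0,0,0.05,0,0,0,0,0,0.08,0,0,0,0]'
python3 -m inch '[0,0.02,0,0,0,0,0,0.04,0,0,0,0,0,0.06,0,0,0,0]') | awk -f f.awk | tee -a stroke.txt
```

```text
23.08 [0.5182, 0.0617, 0.1057] [0.8, -0.6, 1.0] 0.0371 0.7
23.33 [0.5193, 0.068, 0.1057] [1.0, -2.0, 0.2] 0.037 0.7
23.58 [0.5203, 0.0743, 0.1056] [0.8, -1.6, 0.4] 0.037 0.7
23.83 [0.5214, 0.0806, 0.1057] [-0.4, -1.8, -0.3] 0.0373 0.7
24.08 [0.5225, 0.0869, 0.1057] [-0.4, -1.8, -0.2] 0.0374 0.7
24.33 [0.5236, 0.0932, 0.1056] [0.9, -1.5, -0.4] 0.0369 0.7
24.58 [0.5247, 0.0995, 0.1057] [1.2, -2.3, -0.7] 0.037 0.7
24.83 [0.5258, 0.1058, 0.1056] [1.1, -1.8, -0.9] 0.037 0.7
25.08 [0.5269, 0.1121, 0.1057] [0.6, -0.7, -0.7] 0.037 0.7
25.33 [0.528, 0.1184, 0.1057] [2.0, -1.6, 0.5] 0.0368 0.7
25.58 [0.5291, 0.1247, 0.1057] [0.6, -1.5, 0.2] 0.0372 0.7
25.83 [0.5303, 0.131, 0.1057] [0.7, -2.1, -0.2] 0.0367 0.7
26.08 [0.5313, 0.1373, 0.1057] [0.7, -2.7, 0.4] 0.0369 0.7
26.33 [0.5324, 0.1436, 0.1057] [0.8, -1.1, -0.6] 0.0375 0.7
26.58 [0.5335, 0.1499, 0.1057] [0.5, -1.6, -0.1] 0.0369 0.7
26.83 [0.5346, 0.1562, 0.1057] [-1.0, -1.1, -0.1] 0.0372 0.7
27.08 [0.5355, 0.161, 0.1057] [1.5, -0.8, -0.2] 0.0368 0.7
```

```bash
(python3 -m inch '[0,0.015,0,0,0,0,0,0.03,0,0,0,0,0,0.05,0,0,0,0]'
python3 -m inch '[0,0.015,0,0,0,0,0,0.03,0,0,0,0,0,0.05,0,0,0,0]'
python3 -m inch '[0,0.01,0,0,0,0,0,0.02,0,0,0,0,0,0.03,0,0,0,0]'
python3 -m inch '[0,0.005,0,0,0,0,0,0.01,0,0,0,0,0,0.015,0,0,0,0]') | awk -f f.awk
```

```text
27.33 [0.5361, 0.1648, 0.1057] [0.2, -1.2, 0.8] 0.0366 0.7
27.58 [0.5368, 0.1688, 0.1057] [1.4, -1.7, 0.8] 0.0372 0.7
27.83 [0.5372, 0.1712, 0.1056] [0.9, -1.9, 0.4] 0.0371 0.6
28.08 [0.5374, 0.1723, 0.1057] [1.3, -1.6, -0.2] 0.0368 0.6
```

```bash
(python3 -m inch '[0,0.005,0,0,0,0,0,0.01,0,0,0,0,0,0.015,0,0,0,0]') | awk -f f.awk
```

```text
28.33 [0.5376, 0.1735, 0.1057] [0.7, -1.8, -0.1] 0.037 0.6
```

```bash
(python3 -m inch '[0,0.005,0,0,0,0,0,0.01,0,0,0,0,0,0.015,0,0,0,0]') | awk -f f.awk
```

```text
28.58 [0.5379, 0.1747, 0.1057] [-0.3, -1.1, 0.3] 0.037 0.6
```

```bash
(python3 -m inch '[0,0.005,0,0,0,0,0,0.01,0,0,0,0,0,0.012,0,0,0,0]') | awk -f f.awk
```

```text
28.83 [0.538, 0.1757, 0.1057] [0.7, -1.9, 0.0] 0.0368 0.6
```

```bash
(python3 -m inch '[0,0.005,0,0,0,0,0,0.01,0,0,0,0,0,0.012,0,0,0,0]') | awk -f f.awk
```

```text
29.08 [0.5382, 0.1766, 0.1057] [0.5, -1.2, 0.1] 0.0371 0.6
```

```bash
(python3 -m inch '[0,0.005,0,0,0,0,0,0.01,0,0,0,0,0,0.012,0,0,0,0]') | awk -f f.awk
```

```text
29.33 [0.5383, 0.1774, 0.1056] [1.2, -2.6, 0.3] 0.0369 1.1
```

```bash
(python3 -m inch '[0,0.005,0,0,0,0,0,0.01,0,0,0,0,0,0.012,0,0,0,0]'
python3 -m inch '[0,0.003,0,0,0,0,0,0.006,0,0,0,0,0,0.006,0,0,0,0]') | awk -f f.awk
```

```text
29.58 [0.5383, 0.1775, 0.1056] [0.7, -6.3, 0.9] 0.0368 2.9
29.83 [0.5383, 0.1775, 0.1056] [0.6, -7.4, 1.2] 0.0368 3.4
```

The head is at the open stop; total travel fits 300 mm plus finger slack. By position, the tight place is at a head position of about 0.094 m, which on the way back means TCP y ≈ -0.029.

```bash
(python3 -m inch '[0,-0.03,0,0,0,0,0,-0.06,0,0,0,0,0,-0.1,0,0,0,0,0,-0.14,0,0,0,0,0,-0.18,0,0,0,0,0,-0.22,0,0,0,0,0,-0.26,0,0,0,0,0,-0.3,0,0,0,0,0,-0.35,0,0,0,0,0,-0.4,0,0,0,0]'
python3 -m inch '[0,-0.04,0,0,0,0,0,-0.08,0,0,0,0,0,-0.12,0,0,0,0,0,-0.16,0,0,0,0,0,-0.2,0,0,0,0,0,-0.24,0,0,0,0,0,-0.28,0,0,0,0,0,-0.32,0,0,0,0,0,-0.36,0,0,0,0,0,-0.4,0,0,0,0]'
python3 -m inch '[0,-0.04,0,0,0,0,0,-0.08,0,0,0,0,0,-0.12,0,0,0,0,0,-0.16,0,0,0,0,0,-0.2,0,0,0,0,0,-0.24,0,0,0,0,0,-0.28,0,0,0,0,0,-0.32,0,0,0,0,0,-0.36,0,0,0,0,0,-0.4,0,0,0,0]'
python3 -m inch '[0,-0.04,0,0,0,0,0,-0.08,0,0,0,0,0,-0.12,0,0,0,0,0,-0.16,0,0,0,0,0,-0.2,0,0,0,0,0,-0.24,0,0,0,0,0,-0.28,0,0,0,0,0,-0.32,0,0,0,0,0,-0.36,0,0,0,0,0,-0.4,0,0,0,0]'
python3 -m inch '[0,-0.04,0,0,0,0,0,-0.08,0,0,0,0,0,-0.12,0,0,0,0,0,-0.16,0,0,0,0,0,-0.2,0,0,0,0,0,-0.24,0,0,0,0,0,-0.28,0,0,0,0,0,-0.32,0,0,0,0,0,-0.36,0,0,0,0,0,-0.4,0,0,0,0]'
python3 -m inch '[0,-0.02,0,0,0,0,0,-0.03,0,0,0,0,0,-0.05,0,0,0,0]'
python3 -m inch '[0,-0.02,0,0,0,0,0,-0.03,0,0,0,0,0,-0.05,0,0,0,0]'
python3 -m inch '[0,-0.02,0,0,0,0,0,-0.03,0,0,0,0,0,-0.05,0,0,0,0]'
python3 -m inch '[0,-0.02,0,0,0,0,0,-0.03,0,0,0,0,0,-0.05,0,0,0,0]') | awk -f f.awk
```

```text
30.67 [0.5327, 0.1471, 0.1056] [-0.9, 1.5, 0.1] 0.0371 0.7
31.5 [0.5274, 0.1156, 0.1056] [-1.6, 1.5, -0.4] 0.0373 0.7
32.33 [0.522, 0.084, 0.1057] [-1.9, 1.9, 1.2] 0.037 0.7
33.17 [0.5165, 0.0525, 0.1057] [-1.4, 1.0, 0.5] 0.0367 0.7
34.0 [0.5109, 0.0211, 0.1057] [-1.8, 2.3, 0.4] 0.037 1.2
34.25 [0.5103, 0.0173, 0.1057] [-1.4, 2.4, 0.0] 0.0369 1.1
34.5 [0.5096, 0.0134, 0.1057] [-1.6, 2.5, 0.8] 0.0371 1.0
34.75 [0.509, 0.0094, 0.1057] [-0.9, 2.4, -0.6] 0.0372 1.0
35.0 [0.5083, 0.0054, 0.1057] [-0.9, 2.2, 0.5] 0.0371 0.9
```

```bash
(python3 -m inch '[0,-0.02,0,0,0,0,0,-0.03,0,0,0,0,0,-0.05,0,0,0,0]'
python3 -m inch '[0,-0.02,0,0,0,0,0,-0.03,0,0,0,0,0,-0.05,0,0,0,0]'
python3 -m inch '[0,-0.02,0,0,0,0,0,-0.03,0,0,0,0,0,-0.05,0,0,0,0]'
python3 -m inch '[0,-0.02,0,0,0,0,0,-0.03,0,0,0,0,0,-0.05,0,0,0,0]'
python3 -m inch '[0,-0.02,0,0,0,0,0,-0.03,0,0,0,0,0,-0.05,0,0,0,0]'
python3 -m inch '[0,-0.02,0,0,0,0,0,-0.03,0,0,0,0,0,-0.05,0,0,0,0]'
python3 -m inch '[0,-0.01,0,0,0,0,0,-0.02,0,0,0,0,0,-0.03,0,0,0,0]'
python3 -m inch '[0,-0.01,0,0,0,0,0,-0.02,0,0,0,0,0,-0.03,0,0,0,0]') | awk -f f.awk
```

```text
35.25 [0.5077, 0.0015, 0.1057] [-0.5, 2.4, -0.3] 0.0368 0.9
35.5 [0.507, -0.0023, 0.1056] [-0.4, 3.3, -0.6] 0.0369 1.5
35.75 [0.5063, -0.0061, 0.1056] [-0.3, 4.1, -1.2] 0.037 2.0
36.0 [0.5055, -0.01, 0.1056] [0.3, 4.4, -1.6] 0.0372 2.5
36.25 [0.5049, -0.0139, 0.1057] [0.2, 4.4, -1.5] 0.0371 3.0
36.5 [0.5042, -0.0176, 0.1057] [0.2, 6.6, -0.2] 0.037 3.5
36.75 [0.5038, -0.0199, 0.1057] [0.5, 7.0, 0.3] 0.0373 3.4
37.0 [0.5034, -0.0221, 0.1056] [0.8, 6.9, -0.2] 0.0375 3.5
```

```bash
(python3 -m inch '[0,-0.01,0,0,0,0,0,-0.02,0,0,0,0,0,-0.03,0,0,0,0]'
python3 -m inch '[0,-0.01,0,0,0,0,0,-0.02,0,0,0,0,0,-0.03,0,0,0,0]') | awk -f f.awk
```

```text
37.25 [0.503, -0.0244, 0.1056] [-0.0, 6.7, -1.2] 0.0373 3.5
37.5 [0.5025, -0.0271, 0.1057] [0.7, 4.8, -1.5] 0.0371 2.5
```

The drop in drag is crossed from both directions at a head position of about 0.096 m, and the head stands there now. I'll open and lift off.

```bash
(python3 -m inch '[0,0.01,0,0,0,0,0,0.02,0,0,0,0,0,0.02,0,0,0,0,0,0.02,0,0,0,0,0,0.02,0,0,0,0]' 60 10
python3 -m inch '[0,0,-0.1,0,0,0,0,0,-0.3,0,0,0,0,0,-0.6,0,0,0,0,0,-1,0,0,0,0,0,-1,0,0,0]'
python3 -m inch '[0,0,-0.3,0,0,0,0,0,-0.6,0,0,0,0,0,-0.9,0,0,0,0,0,-0.9,0,0,0,0,0,-0.9,0,0,0]') | awk -f f.awk
python3 - <<'E'
from h import *
im=camera("wrist"); cv2.imwrite("pics/w4.png",im[:,:,::-1])
E
```

```text
37.92 [0.5031, -0.0264, 0.1058] [0.0, 0.3, 0.0] 0.0579 0.0
38.33 [0.5061, -0.0269, 0.191] [0.2, 0.7, 0.3] 0.06 0.0
38.75 [0.5035, -0.0263, 0.2591] [-0.4, -0.0, -0.2] 0.0598 0.0
```

View pics/w4.png

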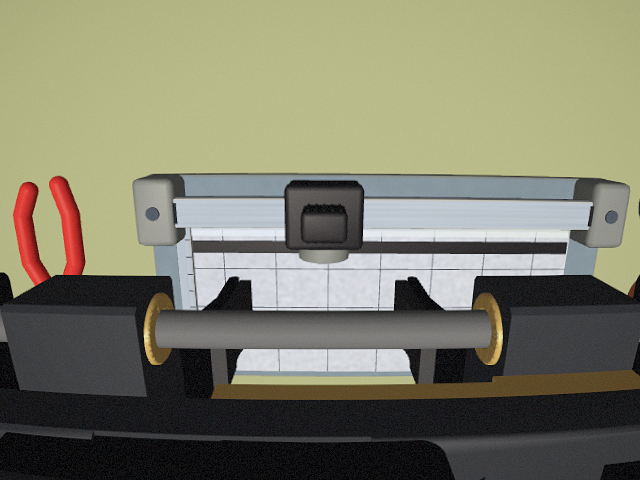

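The head stands on the rail at about px 325, between the block screws at (152,214) and (611,216). The gripper is clear of everything, so I'm handing in.

```bash
python3 -c "
from rig import *
print(hand_in())"
```

```text
the job is handed in; nothing more can be done
None
```

I handed the job in with the head standing at about 96 mm from the fence stop, where the drag peaked in both directions (peak readings about 8 N, below the 10–15 N you gave); both stops were reached, and the trimmer seemed to have shifted about 1 mm when I checked it at the fence stop, but I did not re-measure it, the pot or the spool at the end.

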